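# Clamp a square tube in the bench vise

### The arm

A 6-joint arm with a two-finger parallel gripper is mounted at the origin on the work surface. World frame = base frame: x ahead of the robot, y to its left, z up, the work surface at z = 0. Lengths are in m, angles in rad, forces in N, time in s.
With the tool pointing down it reaches from about 0.375 to 0.9 m from the base axis. Payload 3.1 kg.
Tool frame: the origin (TCP) lies on the mounting face of the last link; the fingertips stand 173 mm ahead of it and the grasp point (between the pads) lies 155 mm ahead of it (ctrl.hold_point_z is the distance from the TCP to the grasp point, in m); z points along the fingers, y is the line along which they close (so a half turn about z gives the same grasp; the last joint's range is limited). The gripper opens to 85 mm and grips with 20 to 120 N. Pads are 22 mm wide; open, the fingers measure 114 mm over their backs; the gripper's body (76 mm by 85 mm) begins 54 mm behind the grasp point. The pads swing forward as they close: fully open they stand 13 mm farther back than shut.
Start: joints at [-1.355, 0.527, 1.433, -0, 1.181, -0.178], TCP at [0.24, -0.577, 0.405] pointing down, gripper open.
Joint ranges: [-3.08, 3.08], [-0.75, 2.2], [0.22, 2.44], [-1.43, 4.57], [0, 2.65], [-2.85, 2.85]. Speed limits (rad/s): [2.79, 2.79, 3.14, 3.14, 3.14, 3.14].

### API

Orientations are given as a unit quaternion [x, y, z, w].
In Python, from station import ctrl, viewer, workorder, status gives the robot as it stands (ctrl), with the cameras (viewer), the job (workorder) and the readings (status).
- The arm moves only by the shell command python3 steer.py 'ROWS' [FORCE]. ROWS is rows parted by semicolons, their numbers by spaces, 1 to 20 of them, each of 5 numbers: dx, dy, dz in m, then a turn about the tool's z in rad, then the finger opening in m; each row is the pose to reach, as a shift and turn from the pose commanded when the command began, along the tool's axes at that moment; what a row does not reach only later rows make up. A row lasts 1/10 s, in which the tool goes at most 0.05 m and 0.15 rad, less where a joint would pass 70% of its speed; a pose out of reach is approached as far as the arm can. The fingers move at their own pace and stop on an object; FORCE is the grip in N (left out, the last holds). Time passes only in rows, so rows that do not move let the fingers close. It prints the time, the measured TCP pose, the force, the opening and the grip force at its end.
- status.read_state(): the state, without advancing time (a new reading comes with each control period).
- viewer.get_image(name): name is "scene" or "top" or "wrist"; returns a dict with "color" (420x560x3 uint8, red, green, blue), "camera_matrix" (3x3 intrinsics, pixels), "world_to_cam" (4x4, takes a point from world to camera coordinates). Camera axes: x right, y up, looking along -z (the intrinsics and any distortion apply to the point x, -y, -z); pixel columns grow to the right and rows downward; lengths in m; the calibration is good to about 2 mm. A picture is of the moment at which its call begins. There is no depth.
- workorder.close_job(): hands the job in; it is judged then, once.
The state is a dict: "t": time; "joint_positions": joint angles; "joint_vel": joint speeds; "tau": joint torques, N m; "position": TCP position; "eef_rot": TCP orientation; "ft_force": force on the tool from outside, world axes, zero at the start; "ft_torque": the same for the moment, N m; "finger_gap": finger opening in m; "grip_force": force on a finger pad.
Only numpy, scipy, OpenCV 4.12 (cv2) and the standard library are available. Lean on these libraries where they do the work, as an engineer would, in place of code of your own. Each camera call takes 0.05 s, during which the arm holds its last target. There are 200 camera calls.

### The job

Take the square aluminium tube out of its wooden rack, where only its middle can be reached, lay it down free on the bench, and take it again near one end. Lower it (do not drop it) between the vise jaws so that it lies flat on the vise bed with both ends sticking out equally, let go, then crank the vise handle clockwise until the jaw presses the tube firmly against the padded back jaw: tight by feel, but not so hard that the thin tube is crushed. Leave the jar, the bowl and the brush where they are.

Things in the scene. Friction and masses are not known exactly. Their poses are not given: they have to be found in the camera images.
- tube: the workpiece: plain square aluminium tube, 32 x 32 mm in section and 180 mm long, about 0.2 kg. Origin at its centre, its own y axis runs along its length. It starts lying in the rack with its centre 46 mm above the bench.
- rack: fixed plywood rack, 70 x 212 mm; origin at the centre of its underside, y axis along the tube in it. A pocket at each end (walls 10 mm thick, inside 36 mm wide, top 66 mm above the bench, 4 mm over the tube's top) hides the outer 43 mm of the tube; its middle 93 mm is free, with 18 mm of air below. The tube lifts straight up. Vise and rack may swap sides.
- vise: grey bench vise, fixed on a round foot. Origin on the bench under the middle between the jaws; x axis along the screw, from the crank (robot's side) to the back jaw; y axis along the jaws; z up. Both jaws are 100 mm long (y), their tops 170 mm above the bench. The back jaw carries a black rubber pad that yields 1 mm per 40 N.
- throat (a point): middle of the vise bed on which the tube has to lie: flat, 62 mm long (y), 122 mm above the bench; axes as the vise. The back pad's face is 20 to 26 mm beyond it (+x), not told exactly. The jaws start 44 to 56 mm apart: no room for fingers beside the tube there; only the 40 mm that stick out past each end of the jaws can be held.
- front_jaw: the sliding front jaw with its crank: steel-faced block, 40 mm thick, 100 mm wide. Its origin moves along the vise's x axis and would lie on the vise's origin at the middle of the starting range. Turning the crank clockwise moves it to +x (closing) by 16 mm per turn (2.55 mm per rad).
- jaw_face (a point): top edge, middle, of the front jaw's steel face, 170 mm above the bench; moves with the jaw. It starts 24 to 30 mm before the throat (-x).
- crank_hub (a point): crank centre on the screw axis, 100 mm above the bench, 58 mm before (-x) the jaw face, moving with it. The crank turns about the vise's x axis; clockwise seen from the robot (positive about +x) closes, 2.2 turns at most. Its handle starts within 1.1 rad of straight up. The screw is stiff (0.2 N m, about 3 N at the handle) and self-locking: let go, it keeps up to about 75 N of jaw force.
- crank_grip (a point): middle of the free-spinning black handle sleeve: round, 19 mm thick, 74 mm long, parallel to the screw and 65 mm off its axis, on the robot's side of the crank arm; this point is 57 mm before (-x) the hub. It can be pinched from above all the way round. With the tube well clamped (70 to 130 N) the handle needs 6 to 8 N along its path; at 250 N (about 13 N) the tube is crushed.
- jar: bystander: closed jar with a paper label, 60 mm wide, 75 mm high. Origin at the centre of its underside.
- cup: bystander: skin-coloured bowl, 110 mm wide, 50 mm high. Origin at the centre of its underside.
- brush: bystander: wooden bench brush lying on the bench. Origin on its underside.

How it is judged:
On the way, in this order (a step that is already met when the one before it is completed fails the run):
1. the tube lies on the bench, out of the rack, and is let go (height (world z) of tube below 0.026 m and contact force between the fingers and tube below 0.1 N), for 0.2 s.
2. the tube lies on the vise bed between the jaws, its middle within 15 mm of the jaws' middle, let go (z of tube in the frame of throat between 0.011 and 0.023 m and y of tube in the frame of throat between -0.015 and 0.015 m and x of tube in the frame of throat between -0.03 and 0.03 m and contact force between the fingers and tube below 0.1 N), for 0.2 s.
At the end, for the whole second after the job is handed in: The tube lies on the vise bed (within 6 mm in height), along the jaws within 0.08 rad, its middle within 15 mm of the jaws' middle, at rest, and the front jaw presses it with more than 40 N (contact force between front_jaw and tube above 40 N and z of tube in the frame of throat between 0.011 and 0.023 m and y of tube in the frame of throat between -0.015 and 0.015 m and angle between the y axis of tube and the y axis of vise, either way round below 0.08 rad and linear speed of tube below 0.02 m/s); the robot touches nothing.
It fails at once if the tube is crushed: the jaw presses with more than 250 N (contact force between front_jaw and tube above 250 N).
It fails at once if the tube is dropped: it moves faster than 0.5 m/s out of the fingers (linear speed of tube above 0.5 m/s and contact force between the fingers and tube below 0.1 N).
It fails at once if the jar, the bowl or the brush is moved more than 30 mm (distance of any of jar, cup, brush from where it was at the start of the episode above 0.03 m).
It also fails if it takes over 72 s, if anything falls off the work surface, if the arm or the gripper's body presses on something with over 40 N, if the wrist force passes 120 N, or if a joint passes its speed limit or range.

## Working session

There is one attempt and no reset: what is moved stays moved. The work goes in short steps, Python scripts to look and compute and a shell command to move; the robot and the scene stay as the last step left them, time stands still between calls to the robot, and variables do not carry over. Pictures are saved under pics/ and viewed, at most 12 in all, crops included, and the job is handed in when it is done.

```bash
ls; mkdir -p pics; cat > h.py <<'E'
import numpy as np,cv2
from station import ctrl, viewer, workorder, status
def snap(n,f=None):
    d=viewer.get_image(n)
    if f: cv2.imwrite('pics/'+f,d['color'][:,:,::-1])
    return d
def ray(d,u,v):
    K=np.array(d['camera_matrix']);T=np.array(d['world_to_cam'])
    r=np.array([(u-K[0,2])/K[0,0],-(v-K[1,2])/K[1,1],-1.])
    R=T[:3,:3];return -R.T@T[:3,3],R.T@r
def onz(d,u,v,z):
    c,r=ray(d,u,v);return c+r*(z-c[2])/r[2]
def proj(d,p):
    K=np.array(d['camera_matrix']);T=np.array(d['world_to_cam'])
    q=T[:3,:3]@np.array(p)+T[:3,3];q=np.array([q[0],-q[1],-q[2]]);q=K@q;return q[:2]/q[2]
E
python3 - <<'E'
from h import *
import cv2
a=snap('scene');b=snap('top');w=snap('wrist')
cv2.imwrite('pics/a.png',a['color'][:,:,::-1]);cv2.imwrite('pics/b.png',b['color'][:,:,::-1])
import pickle;pickle.dump((a,b,w),open('s0.pkl','wb'))
for d in (a,b): print(d.keys(),ray(d,280,210))
print(status.read_state())
E
```

```text
pics
station.py
steer.py
dict_keys(['color', 'camera_matrix', 'world_to_cam']) (array([ 1.36296315, -0.10313211,  0.68757169]), array([-0.7587726 ,  0.25972918, -0.59736402]))
dict_keys(['color', 'camera_matrix', 'world_to_cam']) (array([0.57917644, 0.13273977, 0.99785112]), array([ 0.08889478, -0.02481064, -0.99587618]))
{'t': 0.15, 'joint_positions': array([-1.35545551e+00,  5.28257013e-01,  1.43358848e+00, -8.77689656e-06,
        1.18140967e+00, -1.78492118e-01]), 'joint_vel': array([ 0.00189628, -0.00148975, -0.00444423,  0.00056219,  0.00071904,
        0.00017066]), 'tau': array([ 1.52862401e-05, -4.42743731e+01, -1.78276938e+01, -1.88830813e-04,
        5.59159947e-03,  2.92376470e-06]), 'position': array([ 0.23980691, -0.57688608,  0.40396169]), 'eef_rot': array([ 9.80673855e-01,  1.95647895e-01, -1.93722674e-05, -8.31035725e-04]), 'ft_force': array([-8.21807111e-05,  3.40528081e-01,  6.56054507e-01]), 'ft_torque': array([-0.01783342, -0.00953714,  0.00417413]), 'grip_force': 0.0, 'finger_gap': 0.08537384769172786}
```

View pics/a.png

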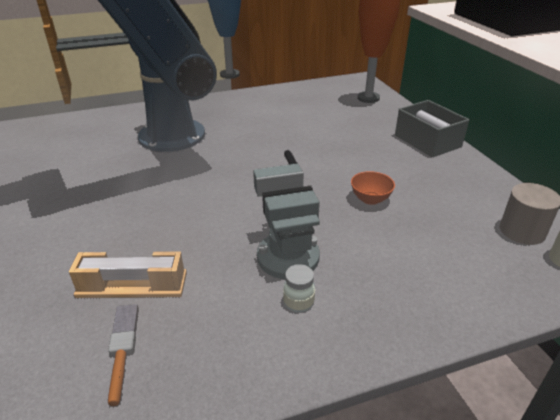

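View pics/b.png

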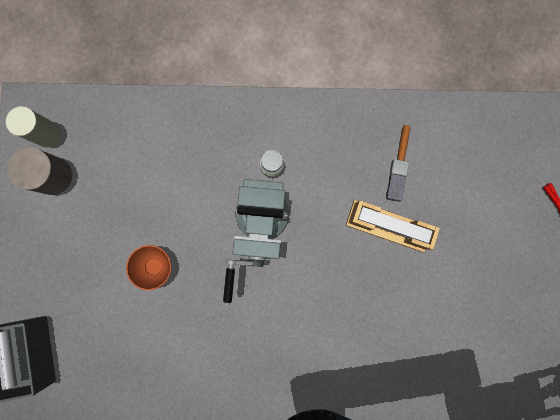

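The scene view shows the rack (75–185, 250–295), brush, vise (290, 210), jar and bowl. The top view shows the tube in the rack from (358,213) to (432,236), the vise at (262,220), and the handle sleeve from (233,263) to (228,302). I'll enlarge the vise and rack to read exact corners.

```bash
python3 - <<'E'
from h import *
import pickle
a,b,w=pickle.load(open('s0.pkl','rb'))
c=b['color'][170:310,215:295,::-1]
c2=b['color'][190:260,340:450,::-1]
A=cv2.resize(c,None,fx=4.2,fy=4.2,interpolation=cv2.INTER_CUBIC)
B=cv2.resize(c2,None,fx=4,fy=4,interpolation=cv2.INTER_CUBIC)
H=np.zeros((max(A.shape[0],B.shape[0]),A.shape[1]+B.shape[1],3),np.uint8);H[:A.shape[0],:A.shape[1]]=A;H[:B.shape[0],A.shape[1]:]=B
print(A.shape,B.shape)
cv2.imwrite('pics/c.png',H)
g=b['color'].astype(int)
# tube white
m=((g.min(2)>185)).astype(np.uint8);m[:190]=0;m[260:]=0;m[:,:340]=0;m[:,450:]=0
cs=max(cv2.findContours(m,0,2)[0],key=cv2.contourArea);r=cv2.minAreaRect(cs);bx=cv2.boxPoints(r);print('tube',r);P=np.array([onz(b,*p,0.062) for p in bx]);print(P.round(4),P.mean(0))
print([np.linalg.norm(P[i]-P[i-1]) for i in range(4)])
# wood
hsv=cv2.cvtColor(b['color'],cv2.COLOR_RGB2HSV);m=((hsv[...,1]>90)&(hsv[...,0]<30)).astype(np.uint8);m[:198]=0;m[260:]=0;m[:,:340]=0;m[:,450:]=0
pts=cv2.findNonZero(m);r=cv2.minAreaRect(pts);P=np.array([onz(b,*p,0.04) for p in cv2.boxPoints(r)]);print('rack',r,P.round(4),P.mean(0))
# black in vise area
m=(g.max(2)<45).astype(np.uint8);m[:170]=0;m[310:]=0;m[:,:215]=0;m[:,295:]=0
for cc in cv2.findContours(m,0,2)[0]:
  if cv2.contourArea(cc)>20: print('blk',cv2.minAreaRect(cc),cv2.boxPoints(cv2.minAreaRect(cc)).tolist())
E
```

```text
(588, 336, 3) (280, 440, 3)
tube ((395.3462829589844, 224.4901580810547), (73.13513946533203, 12.648650169372559), 18.924644470214844)
[[ 0.6444 -0.0828  0.062 ]
 [ 0.6739 -0.093   0.062 ]
 [ 0.6183 -0.2618  0.062 ]
 [ 0.589  -0.2512  0.062 ]] [ 0.63140201 -0.17220129  0.062     ]
[np.float64(0.17733013353498356), np.float64(0.031168885582611997), np.float64(0.17778958132380515), np.float64(0.03109319892077668)]
rack ((392.3743591308594, 226.31739807128906), (90.29109191894531, 28.412628173828125), 18.996654510498047) [[ 0.6294 -0.0537  0.04  ]
 [ 0.6971 -0.077   0.04  ]
 [ 0.6264 -0.2905  0.04  ]
 [ 0.5593 -0.2661  0.04  ]] [ 0.62806103 -0.1718413   0.04      ]
blk ((228.5395965576172, 285.1039733886719), (8.258809089660645, 33.93076705932617), 5.710593223571777) [[222.7425537109375, 301.57427978515625], [226.11880493164062, 267.8118896484375], [234.33663940429688, 268.6336669921875], [230.96038818359375, 302.39605712890625]]
blk ((259.6175842285156, 211.5500946044922), (45.499332427978516, 8.539542198181152), 4.635463237762451) [[236.59727478027344, 213.9673614501953], [237.2873992919922, 205.4557647705078], [282.63787841796875, 209.13282775878906], [281.94775390625, 217.64442443847656]]
```

View pics/c.png

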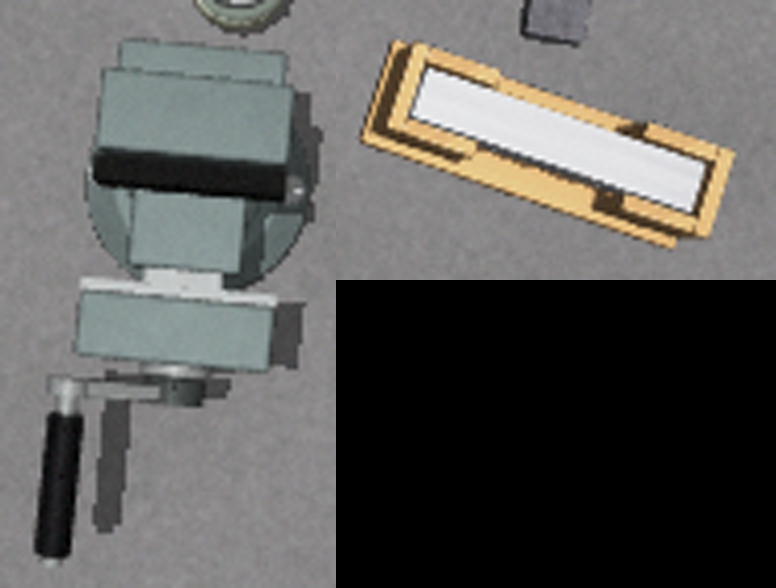

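```bash
python3 - <<'E'
from h import *
import pickle
a,b,w=pickle.load(open('s0.pkl','rb'))
def P(n,x,y,z): print(n,onz(b,215+(x+.5)/4.2-.5,170+(y+.5)/4.2-.5,z).round(4))
z=.17
P('fj rearL',75,352,z);P('fj rearR',270,370,z);P('fj topL strip near',78,292,z);P('R',275,306,z)
P('strip farL',80,277,z);P('strip farR',277,296,z)
P('bj farL',105,70,z);P('bj farR',293,88,z);P('bj nearL',98,150,z);P('bj nearR',290,163,z)
P('pad bot L',95,182,z);P('pad bot R',285,200,z)
P('bed L near',130,263,.122);P('bed R near',242,270,.122)
P('grip near L',52,560,.118);P('grip far',64,412,.118)
P('grip near L',52,560,.14);P('grip far',64,412,.14)
print(ray(b,250,250)[0])
# scene crops
c=a['color'][140:280,220:340,::-1]
cv2.imwrite('pics/d.png',cv2.resize(c,None,fx=4.2,fy=4.2,interpolation=cv2.INTER_CUBIC))
E
```

```text
fj rearL [0.5586 0.2124 0.17  ]
fj rearR [0.5508 0.1132 0.17  ]
fj topL strip near [0.589  0.2115 0.17  ]
R [0.5833 0.111  0.17  ]
strip farL [0.5967 0.2107 0.17  ]
strip farR [0.5884 0.1101 0.17  ]
bj farL [0.7033 0.2001 0.17  ]
bj farR [0.6954 0.1032 0.17  ]
bj nearL [0.6618 0.2029 0.17  ]
bj nearR [0.6566 0.1042 0.17  ]
pad bot L [0.6454 0.2041 0.17  ]
pad bot R [0.6375 0.1066 0.17  ]
bed L near [0.6056 0.1884 0.122 ]
bed R near [0.6027 0.1279 0.122 ]
grip near L [0.4466 0.2272 0.118 ]
grip far [0.5251 0.2226 0.118 ]
grip near L [0.4499 0.2248 0.14  ]
grip far [0.5264 0.2203 0.14  ]
[0.57917644 0.13273977 0.99785112]
```

View pics/d.png

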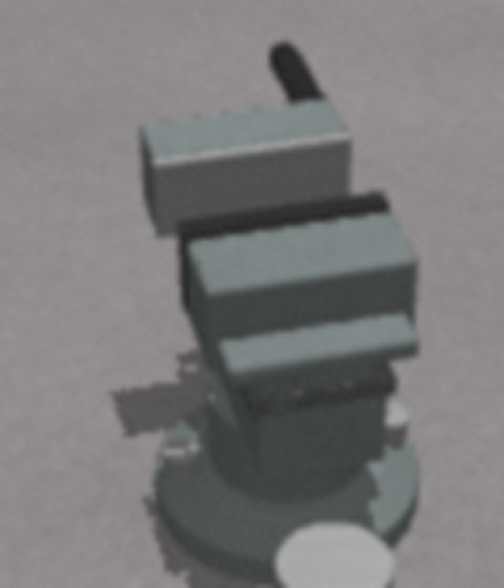

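The strip's far edge gives the jaw face at about (0.593,0.160). The pad face is at about x=0.644, so the throat is near (0.621,0.157) with vise yaw -0.08. The gap of about 50 mm fits the given range. The sleeve is at +y, about 0.95 rad before straight up. The tube length and width also match the stated sizes. Next I'll go above the tube.

```bash
cat > go.py <<'E'
import sys
from h import *
from scipy.spatial.transform import Rotation as R
# target grasp point x y z, tool-y line angle (world)
x,y,z,a=map(float,sys.argv[1:5]); s=status.read_state()
r=R.from_quat(s['eef_rot']);M=r.as_matrix()
d=M.T@(np.array([x,y,z+ctrl.hold_point_z])-s['position'])
cur=np.arctan2(M[1,1],M[0,1]);t=(a-cur+np.pi/2)%np.pi-np.pi/2
print('d',d.round(4),'turn',round(-t,3),'rows',max(np.linalg.norm(d)/.05,abs(t)/.15).round(1),'z',M[:,2].round(4),'q6',s['joint_positions'][5].round(2),'t',s['t'])
E
python3 go.py .6314 -.1722 .15 -.318
```

```text
d [ 0.5169 -0.2233  0.0998] turn -0.859 rows 11.4 z [-4.0e-04  1.6e-03 -1.0e+00] q6 -0.18 t 0.15
```

```bash
R="";  python3 steer.py '0.517 -0.223 0.1 -0.859 0.085;0.517 -0.223 0.1 -0.859 0.085;0.517 -0.223 0.1 -0.859 0.085;0.517 -0.223 0.1 -0.859 0.085;0.517 -0.223 0.1 -0.859 0.085;0.517 -0.223 0.1 -0.859 0.085;0.517 -0.223 0.1 -0.859 0.085;0.517 -0.223 0.1 -0.859 0.085;0.517 -0.223 0.1 -0.859 0.085;0.517 -0.223 0.1 -0.859 0.085;0.517 -0.223 0.1 -0.859 0.085;0.517 -0.223 0.1 -0.859 0.085;0.517 -0.223 0.1 -0.859 0.085;0.517 -0.223 0.1 -0.859 0.085;0.517 -0.223 0.1 -0.859 0.085'; python3 - <<'E'
from h import *
d=snap('wrist','w1.png')
g=d['color'].astype(int);m=(g.min(2)>185).astype(np.uint8)
for c in cv2.findContours(m,0,2)[0]:
  if cv2.contourArea(c)>800:
    P=np.array([onz(d,*p,.062) for p in cv2.boxPoints(cv2.minAreaRect(c))]);print(cv2.minAreaRect(c),P.round(4).tolist(),P.mean(0).round(4))
E
python3 go.py .6314 -.1722 .046 -.318
```

```text
t: 1.65
position: [0.631, -0.1738, 0.3047]
eef_rot: [0.81, 0.586, -0.0, -0.0]
ft_force: [0.3, -0.5, 0.5]
finger_gap: 0.0849
grip_force: 0.0
((278.0, 135.5), (133.0, 56.0), 90.0) [[0.6442, -0.0828, 0.062], [0.6731, -0.0924, 0.062], [0.6512, -0.1634, 0.062], [0.6195, -0.1529, 0.062]] [ 0.647  -0.1229  0.062 ]
d [ 2.000e-03 -1.000e-04  1.042e-01] turn -0.002 rows 2.1 z [-4.e-04 -2.e-04 -1.e+00] q6 -0.12 t 1.7
```

View pics/w1.png

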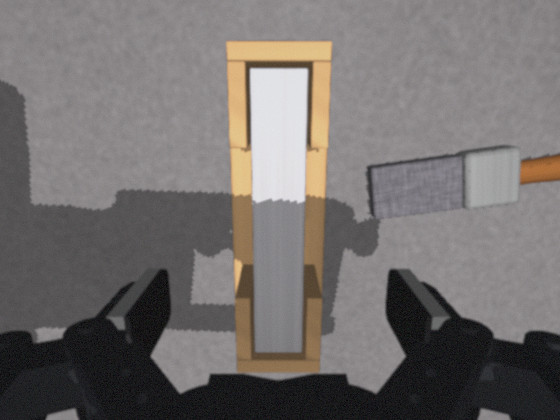

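The wrist picture shows the tube centred at column 278, midway between the fingers (168 and 388). Its far end agrees with the top view, so I'll descend and grip.

```bash
python3 steer.py '0.002 0 0.03 0 0.085;0.002 0 0.06 0 0.085;0.002 0 0.09 0 0.085;0.002 0 0.104 0 0.085;0.002 0 0.104 0 0.085;0.002 0 0.104 0 0.02;0.002 0 0.104 0 0.02;0.002 0 0.104 0 0.02;0.002 0 0.104 0 0.02;0.002 0 0.104 0 0.02;0.002 0 0.104 0 0.02;0.002 0 0.104 0 0.02;0.002 0 0.104 0 0.02' 60
```

```text
t: 3.0
position: [0.6329, -0.1711, 0.2023]
eef_rot: [0.81, 0.586, 0.001, 0.001]
ft_force: [0.1, -0.1, 6.1]
finger_gap: 0.0316
grip_force: 61.6
```

```bash
python3 steer.py '0 0 -0.02 0 0.02;0 0 -0.05 0 0.02;0 0 -0.09 0 0.02;0 0 -0.09 0 0.02;0 0 -0.09 0 0.02'; python3 go.py .48 0 .035 -.08
```

```text
t: 3.5
position: [0.6323, -0.1708, 0.2914]
eef_rot: [0.81, 0.586, 0.0, 0.001]
ft_force: [0.4, 0.5, -3.2]
finger_gap: 0.031
grip_force: 61.0
d [ 0.1147 -0.1982  0.1014] turn -0.238 rows 5.0 z [ 1.2e-03 -6.0e-04 -1.0e+00] q6 -0.12 t 3.5
```

```bash
python3 steer.py '0.115 -0.198 0 -0.238 0.02;0.115 -0.198 0 -0.238 0.02;0.115 -0.198 0 -0.238 0.02;0.115 -0.198 0 -0.238 0.02;0.115 -0.198 0 -0.238 0.02;0.115 -0.198 0 -0.238 0.02;0.115 -0.198 0.04 -0.238 0.02;0.115 -0.198 0.08 -0.238 0.02;0.115 -0.198 0.1 -0.238 0.02;0.115 -0.198 0.1 -0.238 0.02;0.115 -0.198 0.1 -0.238 0.02'; python3 steer.py '0 0 0.005 0 0.02;0 0 0.01 0 0.02;0 0 0.014 0 0.02;0 0 0.014 0 0.02'
```

```text
t: 4.6
position: [0.4804, -0.0002, 0.1899]
eef_rot: [0.735, 0.678, -0.0, -0.001]
ft_force: [-0.6, -0.3, -1.6]
finger_gap: 0.031
grip_force: 60.8
t: 5.0
position: [0.4802, 0.0002, 0.1767]
eef_rot: [0.735, 0.678, 0.0, 0.0]
ft_force: [0.0, -0.0, -2.4]
finger_gap: 0.0315
grip_force: 60.8
```

```bash
python3 steer.py '0 0 0.001 0 0.02;0 0 0.002 0 0.02;0 0 0.003 0 0.02;0 0 0.003 0 0.02'; python3 steer.py '0 0 0.001 0 0.02;0 0 0.001 0 0.02'
```

```text
t: 5.4
position: [0.4802, 0.0002, 0.1737]
eef_rot: [0.735, 0.678, -0.0, -0.0]
ft_force: [-0.6, 0.5, -2.9]
finger_gap: 0.031
grip_force: 60.8
t: 5.6
position: [0.4802, 0.0002, 0.173]
eef_rot: [0.735, 0.678, 0.0, 0.0]
ft_force: [0.3, -0.2, 1.8]
finger_gap: 0.031
grip_force: 63.1
```

Contact is felt (force from -2.9 to +1.8 N). I'll release, rise, and move towards the -y end.

```bash
python3 steer.py '0 0 0 0 0.08;0 0 0 0 0.08;0 0 0 0 0.08;0 0 0 0 0.08;0 0 0 0 0.08;0 0 -0.04 0 0.08;0 0 -0.08 0 0.08;0 0 -0.13 0 0.08;0 0 -0.13 0 0.08;0 0 -0.13 0 0.08'; python3 go.py .474 -.073 .145 -.08;python3 - <<'E'
from h import *
d=snap('wrist','w2.png');d2=snap('top','t2.png')
for d in(d,d2):
 g=d['color'].astype(int);m=((g.min(2)>165)&(g.max(2)-g.min(2)<25)).astype(np.uint8)
 for c in cv2.findContours(m,0,2)[0]:
  if cv2.contourArea(c)>500:
    P=np.array([onz(d,*p,.032) for p in cv2.boxPoints(cv2.minAreaRect(c))]);print(cv2.minAreaRect(c),P.round(4).tolist(),P.mean(0).round(4))
E
```

```text
t: 6.6
position: [0.4803, 0.0002, 0.3039]
eef_rot: [0.735, 0.678, 0.001, 0.001]
ft_force: [-0.4, 0.1, -0.4]
finger_gap: 0.0799
grip_force: 0.0
d [-0.0735 -0.0004  0.0042] turn 0.0 rows 1.5 z [ 3.2e-03 -8.0e-04 -1.0e+00] q6 -0.15 t 6.6
((277.0, 140.0), (122.0, 50.0), 90.0) [[0.4716, 0.0892, 0.032], [0.5026, 0.0867, 0.032], [0.4977, 0.0088, 0.032], [0.4639, 0.0115, 0.032]] [0.4839 0.0491 0.032 ]
((20.00000762939453, 120.5), (27.57716941833496, 28.99138069152832), 45.0) [[0.8819, 0.8227, 0.032], [0.9363, 0.7745, 0.032], [0.8863, 0.722, 0.032], [0.8324, 0.7703, 0.032]] [0.8842 0.7724 0.032 ]
```

View pics/w2.png

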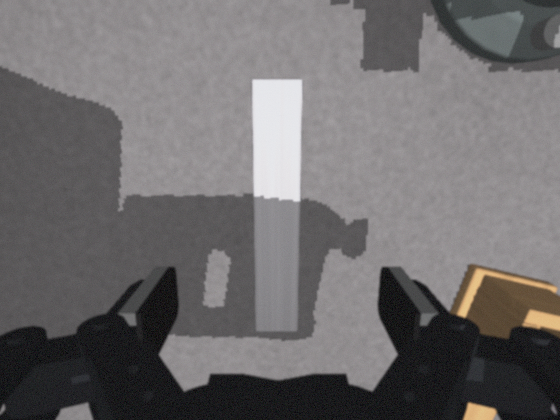

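The tube lies free along the fingers' axis, with ends at rows 79 and 331. Its far end is at (0.487,0.088), so its centre is (0.480,-0.002). I'll grasp 74 mm from the centre.

```bash
python3 steer.py '-0.038 0 0 0 0.08;-0.076 0 0 0 0.08;-0.076 0 0.04 0 0.08;-0.076 0 0.08 0 0.08;-0.076 0 0.11 0 0.08;-0.076 0 0.12 0 0.08;-0.076 0 0.12 0 0.08'; python3 go.py .4741 -.0755 .021 -.08
```

```text
t: 7.4
position: [0.4732, -0.0752, 0.1804]
eef_rot: [0.735, 0.678, -0.001, -0.003]
ft_force: [0.2, -1.2, -0.1]
finger_gap: 0.0799
grip_force: 0.0
d [-0.0002  0.0009  0.0047] turn -0.0 rows 0.1 z [-0.0056  0.0023 -1.    ] q6 -0.31 t 7.4
```

```bash
python3 steer.py '0 0 0.005 0 0.08;0 0 0.005 0 0.08;0 0 0.005 0 0.02;0 0 0.005 0 0.02;0 0 0.005 0 0.02;0 0 0.005 0 0.02;0 0 0.005 0 0.02;0 0 0.005 0 0.02;0 0 0.005 0 0.02;0 0 0.005 0 0.02' 110; python3 steer.py '0 0 -0.02 0 0.02;0 0 -0.05 0 0.02;0 0 -0.1 0 0.02;0 0 -0.15 0 0.02;0 0 -0.19 0 0.02;0 0 -0.19 0 0.02;0 0 -0.19 0 0.02'; python3 go.py .615 .0835 .21 -.08; python3 - <<'E'
from h import *
d=snap('wrist','w3.png');snap('scene','s3.png')
E
```

```text
t: 8.4
position: [0.4743, -0.0755, 0.1787]
eef_rot: [0.735, 0.678, 0.0, 0.001]
ft_force: [0.4, -0.2, 7.1]
finger_gap: 0.0302
grip_force: 108.8
t: 9.1
position: [0.4737, -0.0754, 0.3683]
eef_rot: [0.735, 0.678, 0.0, 0.001]
ft_force: [-0.5, 0.7, -2.4]
finger_gap: 0.0303
grip_force: 109.5
d [0.1696 0.1282 0.0037] turn 0.0 rows 4.3 z [ 1.5e-03 -9.0e-04 -1.0e+00] q6 -0.31 t 9.1
```

View pics/w3.png

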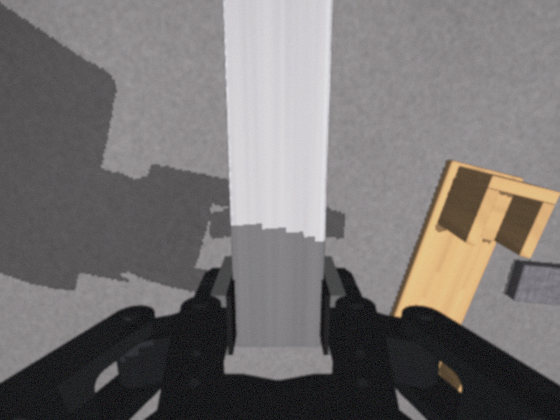

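The tube is held level (same taper as when it lay flat). I'll move it above the vise.

```bash
python3 steer.py '0.04 0.03 0 0 0.02;0.08 0.06 0 0 0.02;0.12 0.09 0 0 0.02;0.15 0.115 0 0 0.02;0.17 0.126 0 0 0.02;0.17 0.126 0 0 0.02;0.17 0.126 0 0 0.02;0.17 0.126 0 0 0.02'; python3 go.py .613 .0835 .21 -.08; python3 - <<'E'
from h import *
d=snap('top');e=snap('wrist')
c=cv2.resize(d['color'][160:310,200:310,::-1],None,fx=3.9,fy=3.9,interpolation=cv2.INTER_CUBIC)
f=cv2.resize(e['color'][:,:,::-1],None,fx=.65,fy=.65)
H=np.zeros((c.shape[0],c.shape[1]+f.shape[1],3),np.uint8);H[:,:c.shape[1]]=c;H[:f.shape[0],c.shape[1]:]=f
print(c.shape,H.shape);cv2.imwrite('pics/e.png',H)
E
```

```text
t: 10.0
position: [0.6123, 0.0831, 0.3659]
eef_rot: [0.735, 0.678, -0.002, -0.001]
ft_force: [-1.3, 0.4, -2.0]
finger_gap: 0.0298
grip_force: 109.5
d [0.0004 0.0006 0.0012] turn -0.001 rows 0.0 z [-4.5e-03 -3.0e-04 -1.0e+00] q6 0.04 t 10.0
(585, 429, 3) (585, 793, 3)
```

View pics/e.png

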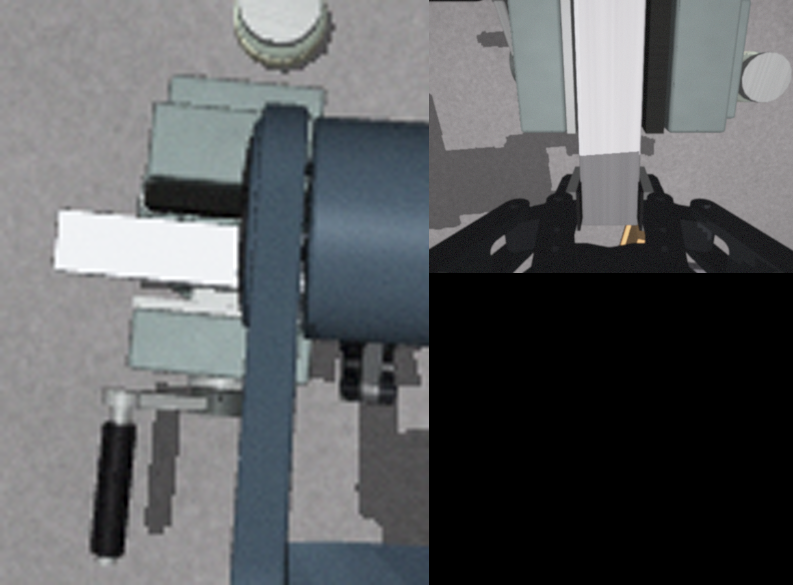

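The tube lies over the gap between the steel face and the pad. Its free end is at crop (57,240). I'll check that numerically.

```bash
python3 - <<'E'
from h import *
d=snap('top')
f=lambda x,y,z:onz(d,200+(x+.5)/3.9-.5,160+(y+.5)/3.9-.5,z).round(4)
print(f(61,209,.222),f(54,270,.222),f(240,225,.222), f(147,180,.17),f(145,205,.17),f(132,309,.17),f(135,297,.17))
E
```

```text
[0.64   0.2438 0.222 ] [0.6085 0.2466 0.222 ] [0.6331 0.1512 0.222 ] [0.6609 0.2042 0.17  ] [0.647 0.205 0.17 ] [0.5896 0.2109 0.17  ] [0.5962 0.2094 0.17  ]
```

The tube centre is (0.617,0.1555), with 9 to 10 mm clear each side and 2 mm short along y. I'll lower it.

```bash
python3 steer.py '0.002 0 0 0 0.02;0.002 0 0.01 0 0.02;0.002 0 0.025 0 0.02;0.002 0 0.04 0 0.02;0.002 0 0.052 0 0.02;0.002 0 0.058 0 0.02;0.002 0 0.058 0 0.02;0.002 0 0.058 0 0.02';python3 steer.py '0 0 0.001 0 0.02;0 0 0.002 0 0.02;0 0 0.003 0 0.02;0 0 0.003 0 0.02;0 0 0.003 0 0.02'
```

```text
t: 10.95
position: [0.6137, 0.0858, 0.3099]
eef_rot: [0.735, 0.678, 0.0, 0.0]
ft_force: [-0.2, 0.9, -1.8]
finger_gap: 0.0304
grip_force: 109.5
t: 11.45
position: [0.6135, 0.0858, 0.3068]
eef_rot: [0.735, 0.678, 0.0, 0.0]
ft_force: [0.5, 0.7, -1.5]
finger_gap: 0.0303
grip_force: 109.5
```

```bash
python3 steer.py '0 0 0.001 0 0.02;0 0 0.002 0 0.02;0 0 0.003 0 0.02;0 0 0.003 0 0.02;0 0 0.003 0 0.02';python3 steer.py '0 0 0.001 0 0.02;0 0 0.002 0 0.02;0 0 0.002 0 0.02;0 0 0.002 0 0.02'
```

```text
t: 11.95
position: [0.6135, 0.0858, 0.3036]
eef_rot: [0.735, 0.678, -0.0, -0.0]
ft_force: [0.2, -1.0, -1.8]
finger_gap: 0.0302
grip_force: 109.5
t: 12.35
position: [0.6135, 0.0858, 0.3017]
eef_rot: [0.735, 0.678, -0.0, -0.0]
ft_force: [-1.2, 0.1, -2.9]
finger_gap: 0.03
grip_force: 109.5
```

```bash
python3 steer.py '0 0 0.001 0 0.02;0 0 0.001 0 0.02;0 0 0.001 0 0.02';python3 steer.py '0 0 0.001 0 0.02;0 0 0.001 0 0.02;0 0 0.001 0 0.02'
```

```text
t: 12.65
position: [0.6136, 0.0858, 0.3009]
eef_rot: [0.735, 0.678, 0.0, 0.0]
ft_force: [-0.2, -0.9, -0.9]
finger_gap: 0.0304
grip_force: 109.8
t: 12.95
position: [0.6135, 0.0858, 0.3006]
eef_rot: [0.735, 0.678, 0.0, 0.0]
ft_force: [-1.7, -0.5, 5.2]
finger_gap: 0.0298
grip_force: 110.5
```

Contact comes at the predicted height. I'll release and rise.

```bash
python3 steer.py '0 0 0 0 0.06;0 0 0 0 0.06;0 0 0 0 0.06;0 0 0 0 0.06;0 0 0 0 0.06;0 0 -0.04 0 0.06;0 0 -0.09 0 0.06;0 0 -0.14 0 0.06;-0.03 -0.05 -0.14 0 0.06;-0.06 -0.1 -0.14 0 0.06;-0.09 -0.15 -0.14 0 0.06;-0.09 -0.15 -0.14 0 0.06'; python3 - <<'E'
from h import *
d=snap('top')
c=cv2.resize(d['color'][165:310,200:310,::-1],None,fx=4,fy=4,interpolation=cv2.INTER_CUBIC)
cv2.imwrite('pics/f.png',c)
g=d['color'].astype(int);m=((g.min(2)>195)).astype(np.uint8);m[:165]=0;m[310:]=0;m[:,:200]=0;m[:,310:]=0
for c in cv2.findContours(m,0,2)[0]:
  if cv2.contourArea(c)>100:
    P=np.array([onz(d,*p,.154) for p in cv2.boxPoints(cv2.minAreaRect(c))]);print(cv2.minAreaRect(c),P.round(4).tolist(),P.mean(0).round(4))
m=(g.max(2)<45).astype(np.uint8);m[:170]=0;m[320:]=0;m[:,:215]=0;m[:,245:]=0
for c in cv2.findContours(m,0,2)[0]:
  if cv2.contourArea(c)>20: r=cv2.minAreaRect(c);print('blk',r,onz(d,*r[0],.137))
E
```

```text
t: 14.15
position: [0.453, 0.0077, 0.4395]
eef_rot: [0.735, 0.678, -0.001, -0.001]
ft_force: [0.1, -0.2, 0.2]
finger_gap: 0.0598
grip_force: 0.0
((257.7952575683594, 225.6839599609375), (81.73533630371094, 14.2811279296875), 5.355824947357178) [[0.6109, 0.2501, 0.154], [0.642, 0.2479, 0.154], [0.6278, 0.0694, 0.154], [0.5967, 0.072, 0.154]] [0.6194 0.1599 0.154 ]
blk ((228.64718627929688, 285.2044982910156), (8.153582572937012, 34.13127517700195), 5.440331935882568) [0.48798884 0.22242505 0.137     ]
blk ((240.5, 210.0), (8.0, 7.0), 90.0) [0.65472958 0.19974207 0.137     ]
```

View pics/f.png

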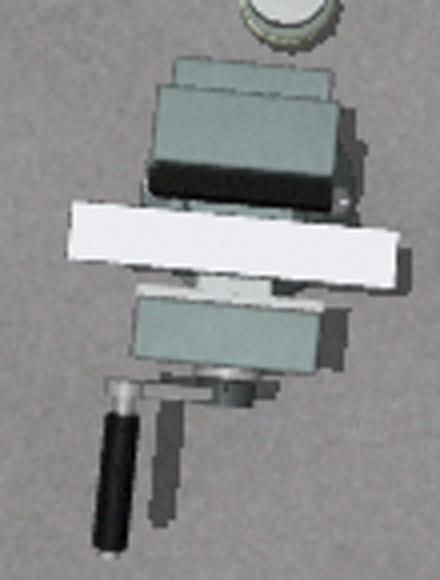

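The tube lies in the vise with its centre at (0.619,0.160), 2 to 3 mm from the jaws' middle and parallel to the jaws. The sleeve is unchanged. Next I'll get the crank angle from the ray and the 65 mm circle.

```bash
python3 - <<'E'
from h import *
d=snap('top');s=snap('scene')
f=lambda x,y,z:onz(d,200+(x+.5)/4-.5,165+(y+.5)/4-.5,z)
print('hub',f(232,390,.1).round(4), f(118,385,.137).round(4),'sleeve ends',f(124,412,.137).round(4),f(109,552,.137).round(4))
th=-.08;vx=np.array([np.cos(th),np.sin(th)]);vy=np.array([-np.sin(th),np.cos(th)])
J=np.array([.5935,.1604])
for ph in np.arange(-1.2,-.6,.05):
  z=.1+.065*np.cos(ph);p=onz(d,228.65,285.2,z)[:2]
  print(round(ph,2),'vy err mm',((p-J)@vy*1e3+65*np.sin(ph)).round(2),'vx',((p-J)@vx).round(4),p.round(4),z.round(4), proj(s,[*p,z]).round(1))
g=s['color'].astype(int);m=(g.max(2)<40).astype(np.uint8);m[:140]=0;m[200:]=0;m[:,:270]=0;m[:,320:]=0
for c in cv2.findContours(m,0,2)[0]:
  if cv2.contourArea(c)>10: print(cv2.minAreaRect(c),cv2.boundingRect(c))
E
python3 go.py .47 .224 .21 -.08
```

```text
hub [0.5376 0.1606 0.1   ] [0.5413 0.2226 0.137 ] sleeve ends [0.5265 0.2189 0.137 ] [0.4501 0.2254 0.137 ]
-1.2 vy err mm -5.91 vx -0.1117 [0.4866 0.2238] 0.1236 [290.8 164.6]
-1.15 vy err mm -4.94 vx -0.1113 [0.4869 0.2235] 0.1266 [290.7 163.6]
-1.1 vy err mm -3.82 vx -0.111 [0.4872 0.2232] 0.1295 [290.6 162.6]
-1.05 vy err mm -2.55 vx -0.1107 [0.4875 0.2229] 0.1323 [290.6 161.6]
-1.0 vy err mm -1.13 vx -0.1103 [0.4878 0.2226] 0.1351 [290.5 160.6]
-0.95 vy err mm 0.44 vx -0.11 [0.4881 0.2223] 0.1378 [290.5 159.7]
-0.9 vy err mm 2.15 vx -0.1097 [0.4884 0.2221] 0.1404 [290.4 158.8]
-0.85 vy err mm 3.99 vx -0.1094 [0.4886 0.2218] 0.1429 [290.4 158. ]
-0.8 vy err mm 5.97 vx -0.1092 [0.4889 0.2216] 0.1453 [290.3 157.1]
-0.75 vy err mm 8.08 vx -0.1089 [0.4891 0.2213] 0.1476 [290.2 156.3]
-0.7 vy err mm 10.3 vx -0.1087 [0.4893 0.2211] 0.1497 [290.2 155.6]
-0.65 vy err mm 12.65 vx -0.1084 [0.4896 0.2209] 0.1517 [290.2 154.9]
d [ 0.2167 -0.0034  0.0754] turn -0.002 rows 4.6 z [ 5.e-04  1.e-04 -1.e+00] q6 -0.15 t 14.3
```

The crank angle is about -0.965 rad, with the sleeve at z 0.137. I'll grip the outer part of the sleeve at (0.470,0.224) and turn the tool a quarter turn.

```bash
python3 steer.py '0.05 0 0 -0.15 0.06;0.1 0 0 -0.3 0.06;0.15 0 0 -0.45 0.06;0.2 0 0 -0.6 0.06;0.217 -0.003 0 -0.75 0.06;0.217 -0.003 0.02 -0.9 0.06;0.217 -0.003 0.04 -1.05 0.06;0.217 -0.003 0.06 -1.2 0.06;0.217 -0.003 0.075 -1.35 0.06;0.217 -0.003 0.075 -1.5 0.06;0.217 -0.003 0.075 -1.571 0.06;0.217 -0.003 0.075 -1.571 0.06;0.217 -0.003 0.075 -1.571 0.06'; python3 go.py .47 .224 .138 1.491
```

```text
t: 15.6
position: [0.4719, 0.2253, 0.3646]
eef_rot: [0.04, 0.999, 0.0, 0.0]
ft_force: [0.9, 0.5, -0.5]
finger_gap: 0.0597
grip_force: 0.0
d [ 0.0019 -0.0015  0.0718] turn -0.001 rows 1.4 z [ 8.e-04  4.e-04 -1.e+00] q6 -1.26 t 15.6
```

```bash
python3 steer.py '0.002 -0.001 0.03 0 0.06;0.002 -0.001 0.06 0 0.06;0.002 -0.001 0.072 0 0.06;0.002 -0.001 0.072 0 0.06;0.002 -0.001 0.072 0 0.01;0.002 -0.001 0.072 0 0.01;0.002 -0.001 0.072 0 0.01;0.002 -0.001 0.072 0 0.01;0.002 -0.001 0.072 0 0.01;0.002 -0.001 0.072 0 0.01;0.002 -0.001 0.072 0 0.01' 35; python3 - <<'E'
from math import *
import numpy as np
p0=-.965
for k in range(1,19):
  p=p0+.2*k; print('%.1f mm: %.4f %.4f %.4f'%(.2*k,-.00255*.2*k,-.065*(sin(p)-sin(p0)),-.065*(cos(p)-cos(p0))))
E
python3 go.py .47 .224 .138 1.491
```

```text
t: 16.7
position: [0.4695, 0.224, 0.2933]
eef_rot: [0.04, 0.999, 0.0, 0.001]
ft_force: [0.1, 1.2, 4.6]
finger_gap: 0.0167
grip_force: 34.3
0.2 mm: -0.0005 -0.0084 -0.0099
0.4 mm: -0.0010 -0.0186 -0.0179
0.6 mm: -0.0015 -0.0302 -0.0237
0.8 mm: -0.0020 -0.0428 -0.0271
1.0 mm: -0.0026 -0.0557 -0.0279
1.2 mm: -0.0031 -0.0686 -0.0262
1.4 mm: -0.0036 -0.0808 -0.0219
1.6 mm: -0.0041 -0.0920 -0.0153
1.8 mm: -0.0046 -0.1016 -0.0066
2.0 mm: -0.0051 -0.1093 0.0038
2.2 mm: -0.0056 -0.1148 0.0156
2.4 mm: -0.0061 -0.1178 0.0282
2.6 mm: -0.0066 -0.1183 0.0412
2.8 mm: -0.0071 -0.1162 0.0540
3.0 mm: -0.0077 -0.1116 0.0661
3.2 mm: -0.0082 -0.1046 0.0771
3.4 mm: -0.0087 -0.0956 0.0864
3.6 mm: -0.0092 -0.0850 0.0938
d [-0.0005  0.      0.0006] turn -0.0 rows 0.0 z [ 2.1e-03  8.0e-04 -1.0e+00] q6 -1.26 t 16.7
```

```bash
python3 steer.py '-0.0003 -0.004 -0.005 0 0.01;-0.0005 -0.0084 -0.0099 0 0.01;-0.001 -0.0186 -0.0179 0 0.01;-0.0015 -0.0302 -0.0237 0 0.01;-0.002 -0.0428 -0.0271 0 0.01;-0.0026 -0.0557 -0.0279 0 0.01;-0.0026 -0.0557 -0.0279 0 0.01'; python3 - <<'E'
from h import *
d=snap('top');s=status.read_state();print(s['ft_force'],s['position'],s['t'])
g=d['color'].astype(int)
cv2.imwrite('pics/g.png',cv2.resize(d['color'][160:320,200:310,::-1],None,fx=3,fy=3))
E
```

```text
t: 17.4
position: [0.4674, 0.1673, 0.3219]
eef_rot: [0.04, 0.999, 0.0, 0.001]
ft_force: [-0.8, -2.0, 8.9]
finger_gap: 0.0165
grip_force: 35.1
[-0.14469584 -2.03551545  9.36277595] [0.46744969 0.16737226 0.32183874] 17.45
```

```bash
cat > orb.py <<'E'
import sys
from math import *
p0,n,s=float(sys.argv[1]),int(sys.argv[2]),float(sys.argv[3])
for k in range(1,n+1):
  p=p0+s*k; print('%.2f: %.4f %.4f %.4f'%(s*k,-.00255*s*k,-.065*(sin(p)-sin(p0)),-.065*(cos(p)-cos(p0))))
E
python3 orb.py .035 12 .25
```

```text
0.25: -0.0006 -0.0160 0.0026
0.50: -0.0013 -0.0309 0.0090
0.75: -0.0019 -0.0437 0.0190
1.00: -0.0026 -0.0536 0.0318
1.25: -0.0032 -0.0601 0.0466
1.50: -0.0038 -0.0627 0.0626
1.75: -0.0045 -0.0612 0.0788
2.00: -0.0051 -0.0558 0.0941
2.25: -0.0057 -0.0468 0.1075
2.50: -0.0064 -0.0348 0.1184
2.75: -0.0070 -0.0204 0.1259
3.00: -0.0077 -0.0046 0.1296
```

```bash
python3 steer.py '-0.0006 -0.016 0.002 0 0.01;-0.0013 -0.031 0.0085 0 0.01;-0.0019 -0.0437 0.0185 0 0.01;-0.0026 -0.0536 0.0313 0 0.01;-0.0032 -0.0601 0.046 0 0.01;-0.0038 -0.0627 0.062 0 0.01;-0.0038 -0.0627 0.062 0 0.01';python3 orb.py 1.535 12 .25
```

```text
t: 18.15
position: [0.4667, 0.1049, 0.2574]
eef_rot: [0.041, 0.999, 0.0, 0.0]
ft_force: [3.5, 0.6, -4.0]
finger_gap: 0.0169
grip_force: 34.2
0.25: -0.0006 0.0014 0.0161
0.50: -0.0013 0.0068 0.0314
0.75: -0.0019 0.0158 0.0449
1.00: -0.0026 0.0279 0.0557
1.25: -0.0032 0.0423 0.0632
1.50: -0.0038 0.0580 0.0670
1.75: -0.0045 0.0742 0.0667
2.00: -0.0051 0.0899 0.0624
2.25: -0.0057 0.1040 0.0543
2.50: -0.0064 0.1156 0.0431
2.75: -0.0070 0.1241 0.0293
3.00: -0.0077 0.1289 0.0138
```

```bash
python3 steer.py '-0.0006 0.0014 0.0161 0 0.01;-0.0013 0.0068 0.0314 0 0.01;-0.0019 0.0158 0.0445 0 0.01;-0.0026 0.0279 0.055 0 0.01;-0.0032 0.0423 0.0625 0 0.01;-0.0038 0.058 0.066 0 0.01;-0.0038 0.058 0.066 0 0.01'
```

```text
t: 18.85
position: [0.4752, 0.1648, 0.1926]
eef_rot: [0.039, 0.999, 0.0, 0.001]
ft_force: [1.4, 2.4, 3.6]
finger_gap: 0.017
grip_force: 34.9
```

```bash
python3 orb.py 3.035 10 .25
```

```text
0.25: -0.0006 0.0162 -0.0003
0.50: -0.0013 0.0318 -0.0046
0.75: -0.0019 0.0459 -0.0126
1.00: -0.0026 0.0576 -0.0239
1.25: -0.0032 0.0661 -0.0377
1.50: -0.0038 0.0709 -0.0532
1.75: -0.0045 0.0717 -0.0693
2.00: -0.0051 0.0686 -0.0852
2.25: -0.0057 0.0615 -0.0998
2.50: -0.0064 0.0511 -0.1123
```

```bash
python3 steer.py '-0.0006 0.0162 -0.0003 0 0.01;-0.0013 0.0318 -0.0046 0 0.01;-0.0019 0.0459 -0.0126 0 0.01;-0.0026 0.0576 -0.0239 0 0.01;-0.0032 0.0661 -0.0377 0 0.01;-0.0038 0.0709 -0.0532 0 0.01;-0.0038 0.0709 -0.0532 0 0.01';python3 steer.py '-0.0007 0.0008 -0.0161 0 0.01;-0.0013 -0.0023 -0.032 0 0.01;-0.0013 -0.0023 -0.032 0 0.01'; python3 - <<'E'
from h import *
d=snap('top','k.png')
cv2.imwrite('pics/k.png',cv2.resize(d['color'][160:310,200:310,::-1],None,fx=4,fy=4,interpolation=cv2.INTER_CUBIC))
E
```

```text
t: 19.55
position: [0.4844, 0.2335, 0.247]
eef_rot: [0.039, 0.999, -0.001, 0.001]
ft_force: [2.7, -3.3, 1.9]
finger_gap: 0.0169
grip_force: 35.0
t: 19.85
position: [0.4854, 0.2307, 0.2787]
eef_rot: [0.039, 0.999, -0.001, 0.001]
ft_force: [3.7, -2.9, 1.6]
finger_gap: 0.0168
grip_force: 35.1
```

View pics/k.png

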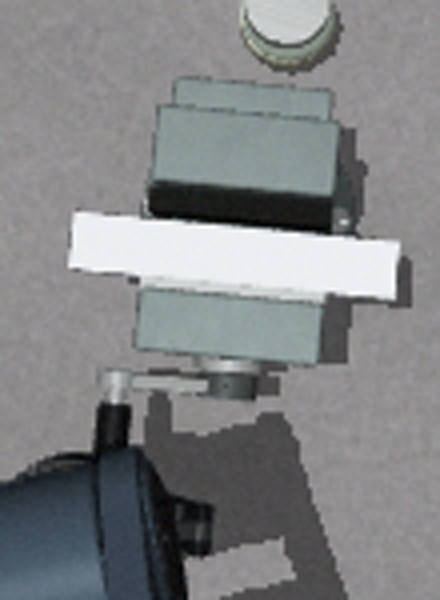

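The jaw now touches the tube, and the tube is close to the black pad (rows 215–225). I'll turn on in 0.1 rad steps and watch the force along the path.

```bash
cat > res.py <<'E'
import sys
from h import *
p=float(sys.argv[1]);s=status.read_state();f=s['ft_force']
x=s['position'];th=-.08;r=x[:2]-np.array([.5935,.1604])
y=r@[-np.sin(th),np.cos(th)];z=x[2]-.255
print(p,'RES %.1f RAD %.1f'%((f[1]+.08*f[0])*np.cos(p)+f[2]*np.sin(p),-(f[1]+.08*f[0])*np.sin(p)+f[2]*np.cos(p)),'ang',round(np.arctan2(-y,z)+2*np.pi,3),'r',round(np.hypot(y,z),4))
E
q(){ tail -1 /dev/null; }
python3 res.py 5.035
python3 steer.py '-0.0003 -0.0024 -0.0061 0 0.01'>l; python3 res.py 5.135
python3 steer.py '-0.0003 -0.003 -0.0058 0 0.01'>l; python3 res.py 5.235
python3 steer.py '-0.0002 -0.0035 -0.0055 0 0.01'>l; python3 res.py 5.335
python3 steer.py '-0.0003 -0.004 -0.0051 0 0.01'>l; python3 res.py 5.435
python3 steer.py '-0.0002 -0.0045 -0.0047 0 0.01'>l; python3 res.py 5.535
python3 steer.py '-0.0003 -0.005 -0.0042 0 0.01'>l; python3 res.py 5.635
```

```text
5.035 RES -2.4 RAD -1.6 ang 5.072 r 0.0657
5.135 RES 4.4 RAD -2.1 ang 5.153 r 0.0657
5.235 RES 2.9 RAD -1.6 ang 5.254 r 0.066
5.335 RES 4.0 RAD -1.9 ang 5.355 r 0.0662
5.435 RES 4.5 RAD -2.1 ang 5.454 r 0.0664
5.535 RES 3.9 RAD -1.9 ang 5.552 r 0.0667
5.635 RES 4.4 RAD -2.3 ang 5.65 r 0.0668
```

Resistance is steady at about 4 N, so this is free travel. I'll continue.

```bash

python3 steer.py '-0.0002 -0.0054 -0.0037 0 0.01'>l; python3 res.py 5.735
python3 steer.py '-0.0003 -0.0057 -0.0031 0 0.01'>l; python3 res.py 5.835
python3 steer.py '-0.0002 -0.006 -0.0025 0 0.01'>l; python3 res.py 5.935
python3 steer.py '-0.0003 -0.0062 -0.0019 0 0.01'>l; python3 res.py 6.035
python3 steer.py '-0.0003 -0.0064 -0.0013 0 0.01'>l; python3 res.py 6.135
python3 steer.py '-0.0002 -0.0065 -0.0006 0 0.01'>l; python3 res.py 6.235
```

```text
5.735 RES 3.8 RAD -2.5 ang 5.747 r 0.067
5.835 RES 3.7 RAD -2.0 ang 5.843 r 0.0672
5.935 RES 3.2 RAD -1.5 ang 5.939 r 0.0673
6.035 RES 4.1 RAD 0.4 ang 6.035 r 0.0674
6.135 RES 4.3 RAD 0.0 ang 6.132 r 0.0675
6.235 RES 3.9 RAD 0.5 ang 6.229 r 0.0675
```

```bash

python3 steer.py '-0.0003 -0.0065 0 0 0.01'>l; python3 res.py 6.335
python3 steer.py '-0.0002 -0.0065 0.0007 0 0.01'>l; python3 res.py 6.435
python3 steer.py '-0.0003 -0.0064 0.0013 0 0.01'>l; python3 res.py 6.535
python3 steer.py '-0.0003 -0.0062 0.0019 0 0.01'>l; python3 res.py 6.635
```

```text
6.335 RES 4.0 RAD 1.5 ang 6.328 r 0.0676
6.435 RES 3.8 RAD 2.2 ang 6.429 r 0.0676
6.535 RES 4.8 RAD 1.2 ang 6.528 r 0.0676
6.635 RES 5.3 RAD 0.5 ang 6.625 r 0.0676
```

```bash

python3 steer.py '-0.0002 -0.006 0.0025 0 0.01'>l; python3 res.py 6.735
python3 steer.py '-0.0003 -0.0057 0.0031 0 0.01'>l; python3 res.py 6.835
python3 steer.py '-0.0002 -0.0054 0.0037 0 0.01'>l; python3 res.py 6.935
```

```text
6.735 RES 5.3 RAD -0.0 ang 6.721 r 0.0676
6.835 RES 5.1 RAD -0.4 ang 6.817 r 0.0675
6.935 RES 5.4 RAD 0.2 ang 6.914 r 0.0674
```

```bash

python3 steer.py '-0.0003 -0.005 0.0042 0 0.01'>l; python3 res.py 7.035
python3 steer.py '-0.0002 -0.0045 0.0047 0 0.01'>l; python3 res.py 7.135
python3 steer.py '-0.0003 -0.004 0.0051 0 0.01'>l; python3 res.py 7.235; cat l
```

```text
7.035 RES 6.3 RAD -0.7 ang 7.01 r 0.0673
7.135 RES 6.4 RAD -0.9 ang 7.108 r 0.0671
7.235 RES 6.6 RAD -0.6 ang 7.206 r 0.0669
t: 22.1
position: [0.4817, 0.1158, 0.2954]
eef_rot: [0.04, 0.999, 0.0, 0.001]
ft_force: [3.4, 4.0, 5.0]
finger_gap: 0.0167
grip_force: 35.5
```

```bash

python3 steer.py '-0.0002 -0.0035 0.0055 0 0.01'>l; python3 res.py 7.335
python3 steer.py '-0.0003 -0.0029 0.0058 0 0.01'>l; python3 res.py 7.435
```

```text
7.335 RES 7.3 RAD 0.3 ang 7.304 r 0.0668
7.435 RES 8.3 RAD 0.5 ang 7.401 r 0.0665
```

That reads 8.3 N against a free run of 3.9 N, so the jaw presses with about 110 N. I'll let go, lift away and check.

```bash
python3 steer.py '0 0 0 0 0.05;0 0 0 0 0.05;0 0 0 0 0.05;0 0 0 0 0.05;0 0 0 0 0.05;0 0 -0.04 0 0.05;0 0 -0.08 0 0.05;0 0 -0.12 0 0.05;0.03 0 -0.15 0 0.05;0.03 0 -0.15 0 0.05;0.03 0 -0.15 0 0.05'; python3 - <<'E'
from h import *
d=snap('top')
c=cv2.resize(d['color'][:,:,::-1],None,fx=1.4,fy=1.4,interpolation=cv2.INTER_CUBIC)
cv2.imwrite('pics/z.png',c)
g=d['color'].astype(int);m=((g.min(2)>195)).astype(np.uint8);m[:165]=0;m[310:]=0;m[:,:200]=0;m[:,310:]=0
for c in cv2.findContours(m,0,2)[0]:
  if cv2.contourArea(c)>100:
    P=np.array([onz(d,*p,.154) for p in cv2.boxPoints(cv2.minAreaRect(c))]);print(cv2.minAreaRect(c),P.round(4).tolist(),P.mean(0).round(4))
print(status.read_state()['ft_force'])
E
```

```text
t: 23.4
position: [0.451, 0.112, 0.4344]
eef_rot: [0.04, 0.999, -0.0, 0.001]
ft_force: [-0.5, -0.1, -0.0]
finger_gap: 0.0498
grip_force: 0.0
((258.1045837402344, 221.88482666015625), (81.64200592041016, 16.427963256835938), 5.355824947357178) [[0.6168, 0.2497, 0.154], [0.6528, 0.2472, 0.154], [0.6386, 0.0687, 0.154], [0.6026, 0.0717, 0.154]] [0.6277 0.1593 0.154 ]
[-0.45925489  0.0571988  -0.33393848]
```

View pics/z.png

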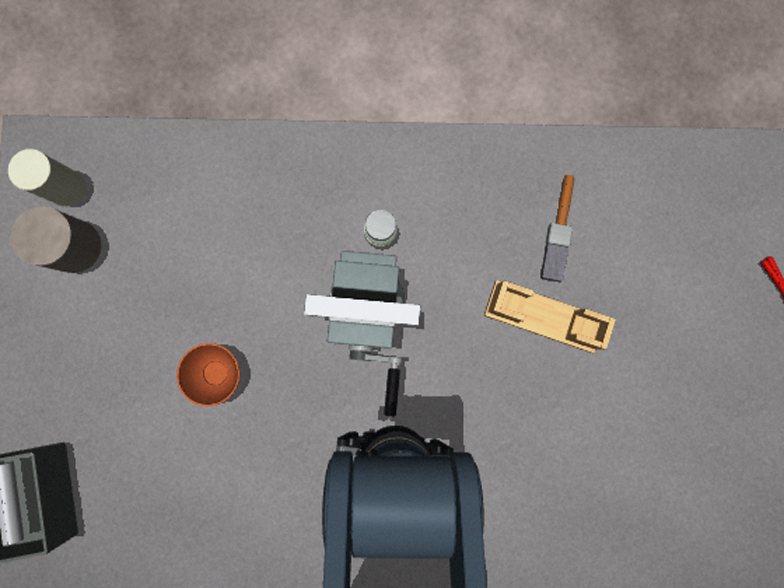

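The tube is clamped at (362,310) against the pad and parallel to the jaws. The robot is clear, and the jar, bowl and brush have not moved. I'm handing the job in.

```bash
python3 -c "from station import ctrl, viewer, workorder, status;print(workorder.close_job())"
```

```text
the job is handed in; nothing more can be done
None
```

I handed the job in at about 23 s of the 72 s allowed: the tube lies in the vise, clamped with an estimated 110 N while I held the crank (self-locking should keep about 75 N of that), its middle about 2 mm from the jaws' middle, the robot clear and the bystanders where they were; the hand-in call returned no verdict.

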